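# Slide the shelf board home in the desk rack and latch it

### The arm

A 6-joint arm with a two-finger parallel gripper is mounted at the origin on the work surface. World frame = base frame: x ahead of the robot, y to its left, z up, the work surface at z = 0. Lengths are in mm, angles in degrees, forces in N, time in s.
With the tool pointing down it reaches from about 350 to 850 mm from the base axis. Payload 8.1 kg.
Tool frame: the origin (TCP) lies at the very end of the fingers, on their centre line; the grasp point (between the pads) lies 19 mm behind it; z points along the fingers, y is the direction in which the jaws open and shut (so a half turn about z gives the same grasp; the last joint's range is limited). The gripper opens to 85 mm and grips with 20 to 120 N. Pads are 22 mm wide; open, the fingers measure 114 mm over their backs; the gripper's body (76 mm by 85 mm) begins 54 mm behind the grasp point. The pads swing forward as they close: fully open they stand 13 mm farther back than shut.
Start: joints at [-78.69, 7.471, 85.268, -0, 87.261, -4.893], TCP at [167.448, -576.165, 231.292] pointing down, gripper open.
Joint ranges: [-169.43, 169.43], [-51.17, 129.36], [1.28, 143.12], [-76.62, 256.62], [0, 156.53], [-152.29, 152.29]. Speed limits (degrees/s): [136.94, 136.94, 159.86, 180, 180, 180].

### API

Orientations are given as [roll, pitch, yaw] about the fixed x, y, z axes, in that order (R = Rz(yaw) Ry(pitch) Rx(roll)).
In Python, from bench import r, eyes gives the robot as it stands. The module is installed in compiled form; this text tells all that it offers.
- The arm moves only by the tool play_rows, never from a script. Its argument "deltas" is a list of rows, each a list of 3 entries, a list of its own where there are three numbers: the shift along the tool's x, y, z in m, then the turn, a rotation vector about the tool's x, y, z in rad, then the closure, from 0 (fully open) to 1 (shut). A call has 1 to 8 rows; each row shifts and turns the pose as measured when the row begins, along the tool's axes as they then stand; what a row does not reach is not made up. A row lasts 1/8 s, in which the tool goes at most 62.5 mm and 10.7 degrees, less where a joint would pass 70% of its speed; a pose out of reach is approached as far as the arm can. A call with a gripper value outside its range is refused whole. The fingers move at their own pace and stop on an object; "force" is the grip in N (left out, the last holds). Time passes only in rows, so rows that do not move let the fingers close. It gives the time, the measured TCP pose, the force and the opening at its end, in the units of the state.
- r.sense(): the state, without advancing time (a new reading comes with each control period).
- eyes.snapshot(name): name is "side" or "top" or "wrist"; returns the picture (420x560x3 uint8, red, green, blue); there is no depth.
- eyes.get_calibration(name): a dict with "mtx" (3x3 intrinsics, pixels), "R" (3x3) and "t" (3): a world point X has camera coordinates R X + t; the wrist camera has in their place "T_tool_cam" (4x4, takes a point from camera to tool coordinates, whose origin is the TCP and whose axes are the flange's). Camera axes: x right, y down, z forward; pixel columns grow to the right and rows downward; lengths in mm; the calibration is good to about 2 mm. A picture is of the moment at which its call begins: read the wrist's pose just before it. get_calibration takes no time and is no camera call.
- r.hand_in(): hands the job in, once; it reports no verdict.
The state is a dict: "time": time; "joint_pos": joint angles; "qd": joint speeds; "joint_efforts": joint torques, N m; "tool_pos": TCP position; "tcp_rot": TCP orientation; "ft_force": force on the tool from outside, world axes, zero at the start; "wrist_torque": the same for the moment, N m; "finger_gap": finger opening in mm.
Only numpy, scipy, OpenCV 4.12 (cv2) and the standard library are available. Lean on these libraries where they do the work, as an engineer would, in place of code of your own. Each camera call takes 0.05 s, during which the arm holds its last target. There are 200 camera calls.

### The job

Push the plywood shelf board along the rails of the blue desk rack, towards the rack's end plate, until you feel it drop down flat into its locating notches. Then push the red pin of the swivel latch round until the latch bar lies square across behind the board. Nothing needs grasping: only slide the board, never lift it or tip it up, and leave the other things on the desk where they are.

Things in the scene. Friction and masses are not known exactly. Their poses are not given: they have to be found in the camera images.
- rack: Low blue steel rack fixed to the desk, 385 x 166 mm, open on top. Origin on the desk under its middle; x runs along the rails towards the end plate (the way to push), z up. Aluminium rails at |y| 38 to 78 mm, tops 70 mm up, x -190 to 190; free space between them above 24 mm. Guides at |y| 78 to 83 rise 14 mm above the rails, the end plate (x 190) 30 mm. Rail notches 17 mm long, yellow bottoms.
- board: Loose plywood board, 200 mm (x, as the rack's) x 150 x 22 mm, 0.3 to 0.55 kg, on four feet 7 mm tall; dark line along its top. Origin: centre of the plywood's underside. Starts 60 to 130 mm short of home, origin 77 mm above the desk. At home its feet drop into the notches: origin 70 mm up, top 92 mm. Slides at 1 to 4 N, stops when dropped. Faster than 0.15 m/s it may skip the notches.
- board_rear (a point): Middle of the board's trailing edge face (towards the rack's -x), 11 mm above the plywood's underside: where to push it.
- home (a point): Fixed on the rack at x = 60, y = 0, 70 mm above the desk: where the board's origin lies when it has dropped home (within 3 mm along x). The trailing edge is then at x = -40 mm in the rack's frame.
- latch (a joint): Angle (rad) of the latch: flat steel bar 14 mm wide, 85 to 93 mm above the desk, tip 65 mm from its upright pivot. At 0 it points along the rack's -x, over the side guide; negative leans outward (rack's -y). Starts at -0.5 to -0.05. Grows swinging in over the rails (clockwise from above) to its stop at 1.57, pointing along rack's +y behind the seated board. About 0.6 N at the pin; stays where left.
- latch_pin (a point): Centre of the top of the latch's red upright pin, by which it is pushed: 12 mm diameter, rising from the bar to 125 mm above the desk, 55 mm from the pivot. A board that is not home blocks the latch.
- latch_pivot (a point): The latch's upright axis, at the top of the bar, 93 mm above the desk; at x = -52, y = -88 mm in the rack's frame.
- can: Bystander, not to be moved: a drinks can standing upright, 66 mm across, 115 mm tall; origin at the centre of its underside.
- mug: Bystander, not to be moved: a white mug standing upright, 76 mm across, 85 mm tall; origin at the centre of its underside.
- padlock: Bystander, not to be moved: a brass padlock standing on its body, 45 x 22 mm, 64 mm tall; origin at the centre of its underside.
- tape: Bystander, not to be moved: a roll of brown tape lying flat, 90 mm across, 24 mm tall; origin at the centre of its underside.
- stapler: Bystander, not to be moved: a black stapler, 130 x 34 mm, 42 mm tall; origin at the centre of its underside.
- jar: Bystander, not to be moved: a small glass jar with a green cap, 60 mm across, 80 mm tall; origin at the centre of its underside.
- wrench: Bystander, not to be moved: a steel wrench lying flat on the desk.
Not all that is in view belongs to the job. There is more than one size of the board; the job needs the largest.

How it is judged (in metres and radians):
On the way, in this order (a step that is already met when the one before it is completed fails the run):
1. the board has dropped into its notches (z of board in the frame of rack below 0.073 m and x of board in the frame of rack between 0.054 and 0.066 m and angle between board's own z axis and vertical below 0.02 rad and angle between the x axis of board and the x axis of rack, either way round below 0.06 rad), for 0.2 s.
2. the latch is swung across behind the seated board (all of step 1 and value of joint latch above 1.3 rad), for 0.2 s.
At the end, for the whole second after the job is handed in: The board lies flat on the rails (origin under 73 mm above the desk, tilt under 0.02 rad, in line with the rack within 0.06 rad) at x = 54 to 66 mm in the rack's frame and at rest, the latch is beyond 1.3 rad (full 1.57), and every bystander is within 30 mm of where it stood (all of step 2 and linear speed of board below 0.02 m/s and distance of each of can, mug, padlock, tape, stapler, jar, wrench from where it was at the start of the episode below 0.03 m); the robot touches nothing.
It fails at once if the board is lifted (origin more than 90 mm above the desk) or tipped by more than 0.15 rad (height (world z) of board above 0.09 m or angle between board's own z axis and vertical above 0.15 rad).
It fails at once if a bystander is moved by more than 30 mm or tipped by more than 0.4 rad (distance of any of can, mug, padlock, tape, stapler, jar, wrench from where it was at the start of the episode above 0.03 m or angle between any of can, mug, padlock, tape, stapler, jar, wrench's own z axis and vertical above 0.4 rad).
It also fails if it takes over 46 s, if anything falls off the work surface, if the arm or the gripper's body presses on something with over 40 N, if the wrist force passes 120 N, or if a joint passes its speed limit or range.

## Working session

There is one attempt and no reset: what is moved stays moved. The work goes in short steps, Python scripts to look and compute and a tool call to move; the robot and the scene stay as the last step left them, time stands still between calls to the robot, and variables do not carry over. Pictures are saved under pics/ and viewed, about 8 in all and at most 12, crops included, and the job is handed in when it is done.

Besides the shell and the picture viewer there is one more tool, called by a JSON object that holds its "api" and its "payload". play_rows: Moves the arm, as the interface text tells. Its arguments: {"type":"object","properties":{"deltas":{"type":"array"},"force":{"type":"number"}},"required":["deltas"]}

```bash
mkdir -p pics; python3 - <<'E'
from bench import r,eyes
import cv2
s=r.sense(); print(s)
for n in("top","side"):
    cv2.imwrite(f"pics/{n}0.png",eyes.snapshot(n)[:,:,::-1])
    c=eyes.get_calibration(n);print(n,c)
print(eyes.get_calibration("wrist"))
E
```

```text
{'time': 0.0, 'joint_pos': array([-7.86899825e+01,  7.51372586e+00,  8.53302261e+01,  3.62855846e-04,
        8.72622181e+01, -4.89396802e+00]), 'qd': array([-0.00811744, -0.0909813 , -0.11623834,  0.02567814,  0.06999407,
        0.02375055]), 'joint_efforts': array([-3.06434871e-03, -5.69396639e+01, -5.00552738e+01, -5.55101524e-04,
        1.45288382e-02, -4.38753068e-05]), 'tool_pos': array([ 167.33940098, -575.61091804,  230.24977657]), 'tcp_rot': array([-1.79894248e+02, -9.41866624e-03,  1.62039592e+01]), 'ft_force': array([-0.09587456,  0.33119326,  0.34404828]), 'wrist_torque': array([4.01605662e-02, 2.62984505e-05, 2.61816128e-02]), 'finger_gap': 85.62440038960206}
top {'mtx': array([[402.55777629,   0.        , 284.4279128 ],
       [  0.        , 402.55777629, 207.51169613],
       [  0.        ,   0.        ,   1.        ]]), 'R': array([[ 0.00770988, -0.99973927, -0.02149291],
       [-0.98522684, -0.00391721, -0.17120959],
       [ 0.17108075,  0.02249539, -0.98500017]]), 't': array([  64.64636053,  461.10996118, 1194.05813276])}
side {'mtx': array([[388.01669387,   0. 
[... 153 characters left out ...]
 -0.08336899,  0.00480893],
       [-0.05724389,  0.64003782, -0.76620802],
       [ 0.0608001 , -0.76380705, -0.64257462]]), 't': array([457.73830667,  76.33887213, 981.29340393])}
{'mtx': array([[360.02605088,   0.        , 274.88229649],
       [  0.        , 360.02605088, 213.47855624],
       [  0.        ,   0.        ,   1.        ]]), 'T_tool_cam': array([[ 4.31100487e-04, -9.56553490e-01, -2.91556571e-01,
         7.48612913e+01],
       [ 9.99999821e-01,  2.91575605e-04,  5.22000747e-04,
        -6.16839647e-01],
       [-4.14310853e-04, -2.91556744e-01,  9.56553445e-01,
        -1.42027529e+02],
       [ 0.00000000e+00,  0.00000000e+00,  0.00000000e+00,
         1.00000000e+00]])}
```

View pics/top0.png

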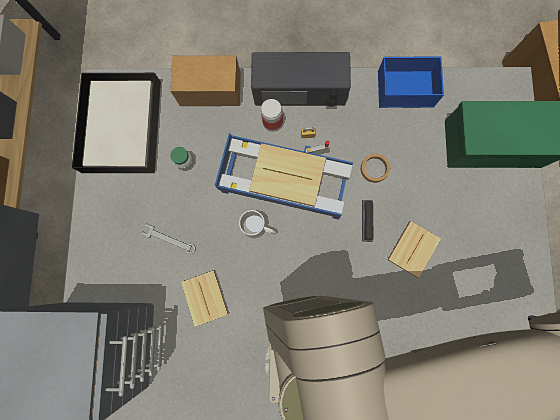

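View pics/side0.png

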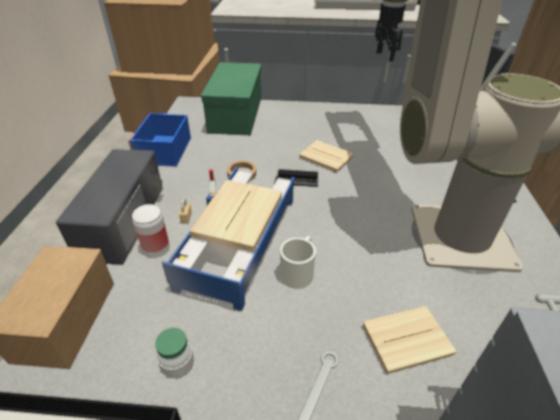

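Top view: the rack lies at about (285,175) with its end plate at the left (yellow notches at 235,145 and 235,185). The red pin is at (327,142). There are three boards: (288,175) on the rack, (205,298), and (415,247). The one on the rails is the largest and the one to push. I'll confirm it in a crop and by its size.

```bash
cat > h.py <<'E'
import numpy as np,cv2
from bench import r,eyes
def ray(name,uv,z):
    c=eyes.get_calibration(name);uv=np.atleast_2d(np.float32(uv))
    d=np.c_[uv,np.ones(len(uv))]@np.linalg.inv(c["mtx"]).T@c["R"]
    o=-c["R"].T@c["t"]
    return o+d*((z-o[2])/d[:,2])[:,None]
def proj(name,X):
    c=eyes.get_calibration(name);p=(np.atleast_2d(X)@c["R"].T+c["t"])@c["mtx"].T
    return p[:,:2]/p[:,2:]
def big(m):
    cs=cv2.findContours(m.astype(np.uint8),cv2.RETR_EXTERNAL,cv2.CHAIN_APPROX_NONE)[0]
    return sorted(cs,key=cv2.contourArea,reverse=True)
E
python3 - <<'E'
from h import *
im=cv2.imread("pics/top0.png");h=cv2.cvtColor(im,cv2.COLOR_BGR2HSV);H,S,V=cv2.split(h)
roi=np.zeros(H.shape,bool);roi[125:225,205:365]=1
wood=roi&(H>10)&(H<28)&(S>50)&(S<160)&(V>110)
for full in(roi,~roi):
  m=((H>10)&(H<28)&(S>50)&(S<160)&(V>110)&full).astype(np.uint8)
  m=cv2.morphologyEx(m,cv2.MORPH_OPEN,np.ones((3,3)))
  for c in big(m)[:1] if full is roi else big(m)[:6]:
    p=ray("top",c[:,0],99 if full is roi else 20)[:,:2].astype(np.float32)
    R=cv2.minAreaRect(p);print("wood",cv2.boundingRect(c),R);
    if full is roi: print(cv2.boxPoints(R))
blue=(roi&(H>100)&(H<125)&(S>120)).astype(np.uint8)
pts=np.argwhere(blue)[:,::-1]
for z in(84,100):
  R=cv2.minAreaRect(ray("top",pts,z)[:,:2].astype(np.float32));print("blue",z,R,cv2.boxPoints(R).round().tolist())
red=roi&((H<8)|(H>172))&(S>130)&(V>80);red[:,:300]=0
for c in big(red)[:2]: 
  q=c[:,0];print("red",q.mean(0),q.min(0),q.max(0),ray("top",q.mean(0),125))
cv2.imwrite("pics/crop1.png",cv2.resize(im[125:225,205:365],None,fx=5,fy=5,interpolation=cv2.INTER_CUBIC))
E
```

```text
wood (249, 144, 76, 61) ((552.40869140625, 58.795021057128906), (199.49234008789062, 149.8909454345703), 76.9564437866211)
[[456.88504  -21.462997]
 [602.90857  -55.292145]
 [647.9324   139.05304 ]
 [501.9088   172.88219 ]]
wood (0, 19, 39, 188) ((793.18310546875, 973.4910888671875), (108.92831420898438, 654.9882202148438), 89.98896026611328)
wood (170, 55, 66, 36) ((919.7193603515625, 342.34552001953125), (214.93357849121094, 125.73225402832031), 89.83769226074219)
wood (390, 222, 49, 55) ((338.6429748535156, -328.8804931640625), (104.75726318359375, 140.3279266357422), 58.62839126586914)
wood (182, 271, 45, 54) ((187.48936462402344, 307.61181640625), (140.16793823242188, 102.27600860595703), 20.319026947021484)
wood (540, 20, 19, 66) ((989.0593872070312, -800.3316040039062), (56.22017288208008, 234.01080322265625), 85.41024017333984)
wood (365, 154, 25, 27) ((598.939453125, -228.8251953125), (89.46757507324219, 68.48334503173828), 16.3768310546875)
blue 84 ((565.3449096679688, 68.41056823730469), (387.9000549316406, 185.18663024902344), 76.821533203125) [[431.0, -99.0], [611.0, -142.0], [700.0, 236.0], [519.0, 278.0]]
blue 100 ((561.0350341796875, 68.01708984375), (382.6066589355469, 182.65951538085938), 76.821533203125) [[428.0, -97.0], [606.0, -139.0], [694.0, 233.0], [516.0, 275.0]]
red [326.76923077 143.30769231] [325 141] [328 146] [[637.33650971 -57.11620712 125.        ]]
```

View pics/crop1.png

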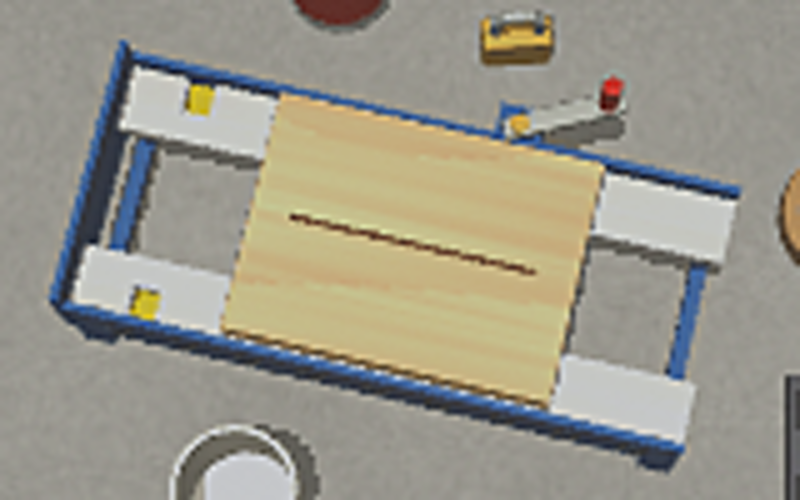

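The crop confirms it: the board on the rails measures 199.5 x 149.9 mm, against about 140 x 103 for the other two. The pivot is at crop (518,124), the pin top at (612,82), and the end-plate corners at (122,42) and (52,300).

```bash
python3 - <<'E'
from h import *
a=np.deg2rad(76.9);u=np.array([np.cos(a),np.sin(a)]);v=np.array([-u[1],u[0]])
b=np.array([552.4,58.8])
def P(cx,cy,z): return ray("top",(205+cx/5-.4,125+cy/5-.4),z)[0,:2]
for n,cx,cy,z,in(("endA",122,42,100),("endB",52,300,100),("rearA",740,188,84),("rearB",683,447,84),("piv",518,124,93),("pin",612,82,125),("notchA",200,100,65),("notchB",146,304,65)):
  p=P(cx,cy,z);print(n,p.round(1),"rel board",((p-b)@u).round(1),((p-b)@v).round(1))
print(u,v)
E
```

```text
endA [678.3 235.3] rel board 200.5 -82.6
endB [518.3 271.9] rel board 199.8 81.5
rearA [ 592.2 -137.5] rel board -182.1 -83.2
rearB [ 434.5 -100.7] rel board -182.1 78.7
piv [629.2  -4. ] rel board -43.7 -89.0
pin [644.4 -57.9] rel board -92.8 -116.0
notchA [653.6 191.6] rel board 152.3 -68.5
notchB [524.1 221.4] rel board 151.9 64.4
[0.22665131 0.97397597] [-0.97397597  0.22665131]
```

{"api": "play_rows", "payload": {"deltas": [[[0, 0, 0], [0, 0, 0.128], 1], [[0, 0, 0], [0, 0, 0.128], 1], [[0, 0, 0], [0, 0, 0.128], 1], [[0, 0, 0], [0, 0, 0.128], 1], [[0.01, -0.02, 0], [0, 0, 0], 1], [[0.02, -0.048, 0], [0, 0, 0], 1], [[0.02, -0.048, 0], [0, 0, 0], 1], [[0.02, -0.048, 0], [0, 0, 0], 1]], "force": 30}}

```text
time: 1.1
tool_pos: [276.5, -427.0, 226.2]
tcp_rot: [-179.5, 0.2, -13.9]
ft_force: [1.3, -0.3, -0.5]
finger_gap: -0.0
```

```bash
cat >> h.py <<'E'
a=np.deg2rad(76.9);u=np.array([np.cos(a),np.sin(a)]);v=np.array([-u[1],u[0]]);O=np.array([555.2,67.2])
def rk(p): d=np.array(p)[:2]-O;return np.round([d@u,d@v],1)
def st():
    s=r.sense();print("t",s["time"],"rack",rk(s["tool_pos"]),"z",s["tool_pos"][2].round(1),"rot",s["tcp_rot"].round(1),"F",s["ft_force"].round(2),s["finger_gap"])
E
python3 -c "
from h import *
st()
for n,c,z in (('padlock',(308.3,136),10),('can',(272,122),0),('canTop',(271,107),115)): print(n,rk(ray('top',c,z)[0]))"
```

```text
t 1.1 rack [-544.5  159.5] z 226.2 rot [-179.5    0.2  -13.9] F [ 1.31 -0.28 -0.51] -0.023407837334701836
padlock [ -39.6 -159.4]
can [  88. -183.]
canTop [  85.4 -185.1]
```

{"api": "play_rows", "payload": {"deltas": [[[0.02, -0.05, 0], [0, 0, -0.014], 1], [[0.02, -0.05, 0], [0, 0, 0], 1], [[0.02, -0.05, 0], [0, 0, 0], 1], [[0.02, -0.05, 0], [0, 0, 0], 1], [[0.02, -0.05, 0], [0, 0, 0], 1], [[0.02, -0.05, 0], [0, 0, 0], 1], [[0.02, -0.04, 0], [0, 0, 0], 1], [[0.01, -0.03, 0], [0, 0, 0], 1]]}}

```text
time: 2.1
tool_pos: [509.2, -76.7, 228.1]
tcp_rot: [-179.3, 0.2, -11.6]
ft_force: [0.5, 0.1, -1.1]
finger_gap: -0.1
```

```bash
python3 -c "
from h import *
st()
cv2.imwrite('pics/w1.png',eyes.snapshot('wrist')[:,:,::-1])"
```

```text
t 2.1 rack [-150.6   12.1] z 228.1 rot [-179.3    0.2  -11.6] F [ 0.48  0.14 -1.09] -0.12974898141921773
```

View pics/w1.png

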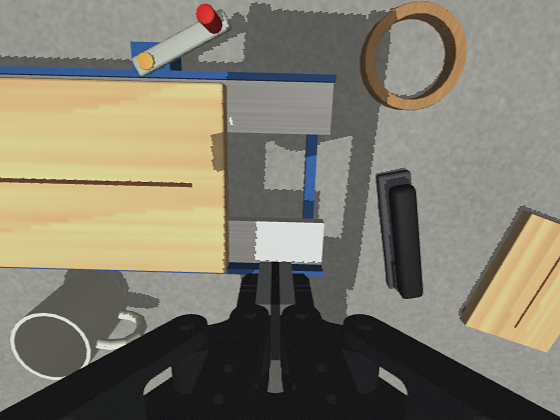

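Wrist view: the board's trailing edge is at column 226, the pin top at (207,12), the pivot at (147,61), and the closed fingertips are at about (274,265) over the gap. I'll check these points against the top view.

```bash
python3 -c "
from h import *
from scipy.spatial.transform import Rotation as Ro
s=r.sense();c=eyes.get_calibration('wrist');T=c['T_tool_cam']
R=Ro.from_euler('xyz',s['tcp_rot'],degrees=True).as_matrix()
o=s['tool_pos']+R@T[:3,3]
for n,p,z in (('edgeA',(224,100),99),('edgeB',(227,260),99),('pin',(207,13),125),('piv',(146,61),93),('rear',(334,100),84)):
  d=R@T[:3,:3]@np.linalg.inv(c['mtx'])@np.array([*p,1.]); X=o+d*(z-o[2])/d[2]; print(n,X.round(1),rk(X))
"
```

```text
edgeA [593.3 -50.8  99. ] [-106.3  -63.9]
edgeB [471.1 -23.1  99. ] [-107.    61.5]
pin [643.5 -56.6 125. ] [-100.6 -114.1]
piv [630.6  -1.6  93. ] [-49.9 -89. ]
rear [ 577.2 -130.3   84. ] [-187.3  -66.2]
```

{"api": "play_rows", "payload": {"deltas": [[[0.012, -0.003, 0.02], [0, 0, 0.026], 1], [[0, 0, 0.03], [0, 0, 0], 1], [[0, 0, 0.03], [0, 0, 0], 1], [[0, 0, 0.03], [0, 0, 0], 1], [[0, 0, 0.025], [0, 0, 0], 1], [[0, 0, 0.01], [0, 0, 0], 1]]}}

```text
time: 2.9
tool_pos: [521.3, -64.0, 79.3]
tcp_rot: [-179.1, 0.2, -11.9]
ft_force: [0.1, -0.4, -0.7]
finger_gap: -0.4
```

```bash
python3 -c "
from h import *
st()"
```

```text
t 2.9 rack [-135.4    3.3] z 79.3 rot [-179.1    0.2  -11.9] F [ 0.06 -0.41 -0.75] -0.4309480361945483
```

{"api": "play_rows", "payload": {"deltas": [[[0.003, -0.005, 0.002], [0.014, 0, 0.021], 1], [[0, -0.005, 0], [0, 0, 0], 1], [[0, -0.006, 0], [0, 0, 0], 1], [[0, -0.006, 0], [0, 0, 0], 1], [[0, -0.007, 0], [0, 0, 0], 1], [[0, -0.008, 0], [0, 0, 0], 1]]}}

```text
time: 3.65
tool_pos: [534.3, -26.7, 81.1]
tcp_rot: [-178.3, 0.0, -13.2]
ft_force: [-1.0, -0.6, -1.5]
finger_gap: -0.1
```

```bash
python3 -c "
from h import *
st()"
```

```text
t 3.65 rack [-96.2  -1. ] z 81.1 rot [-178.3    0.   -13.2] F [-1.05 -0.65 -1.53] -0.0719278239278642
```

{"api": "play_rows", "payload": {"deltas": [[[0, -0.006, 0.002], [-0.03, 0, 0], 1], [[0, -0.006, 0.001], [0, 0, 0], 1], [[0, -0.006, 0], [0, 0, 0], 1], [[0, -0.006, 0], [0, 0, 0], 1]]}}

```text
time: 4.15
tool_pos: [541.5, -2.4, 80.0]
tcp_rot: [179.9, -0.2, -13.1]
ft_force: [-0.3, -2.5, -0.2]
finger_gap: -0.3
```

```bash
python3 -c "
from h import *
st()
im=eyes.snapshot('wrist')[:,:,::-1];cv2.imwrite('pics/w2.png',im)"
```

```text
t 4.15 rack [-70.9  -2.4] z 80.0 rot [179.9  -0.2 -13.1] F [-0.29 -2.48 -0.17] -0.27174724119368476
```

View pics/w2.png

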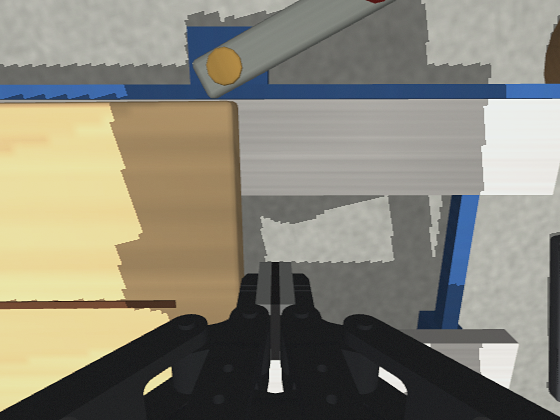

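In contact: the board edge at column 240 meets the finger's edge, and the push is 2.5 N. About 18 mm are left.

{"api": "play_rows", "payload": {"deltas": [[[0, -0.005, 0.001], [0, 0, 0], 1], [[0, -0.005, 0], [0, 0, 0], 1], [[0, -0.004, 0], [0, 0, 0], 1]]}}

```text
time: 4.58
tool_pos: [545.3, 11.6, 79.7]
tcp_rot: [179.9, -0.2, -13.1]
ft_force: [-0.7, -2.6, -0.3]
finger_gap: -0.1
```

{"api": "play_rows", "payload": {"deltas": [[[0, -0.004, 0], [0, 0, 0], 1]]}}

```text
time: 4.7
tool_pos: [546.0, 15.2, 79.6]
tcp_rot: [179.8, -0.2, -13.1]
ft_force: [-4.7, -16.3, 3.5]
finger_gap: 0.2
```

{"api": "play_rows", "payload": {"deltas": [[[0, -0.004, 0], [0, 0, 0], 1]]}}

```text
time: 4.82
tool_pos: [546.0, 15.7, 79.6]
tcp_rot: [179.4, -0.1, -13.1]
ft_force: [-9.6, -29.1, 7.9]
finger_gap: -0.1
```

```bash
python3 -c "
from h import *
st()"
```

```text
t 4.825 rack [-52.3  -2.7] z 79.6 rot [ 1.794e+02 -1.000e-01 -1.310e+01] F [ -9.61 -29.05   7.93] -0.05000815935479141
```

The push force jumped to 30 N with TCP x at -52, where I expected home. I'll back off and look.

{"api": "play_rows", "payload": {"deltas": [[[0, 0.01, 0], [0, 0, 0], 1], [[0, 0.015, 0], [0, 0, 0], 1], [[0, 0.015, -0.02], [0, 0, 0], 1], [[0, 0, -0.04], [0, 0, 0], 1], [[0, 0, -0.04], [0, 0, 0], 1]]}}

```text
time: 5.45
tool_pos: [533.7, -24.4, 181.2]
tcp_rot: [179.5, 0.2, -13.2]
ft_force: [1.1, 0.3, -1.2]
finger_gap: -0.0
```

```bash
python3 - <<'E'
from h import *
st()
im=eyes.snapshot('wrist')[:,:,::-1];cv2.imwrite('pics/w3.png',im)
t=eyes.snapshot('top')[:,:,::-1];s=eyes.snapshot('side')[:,:,::-1]
cv2.imwrite('pics/top3.png',t);cv2.imwrite('pics/side3.png',s)
a=cv2.resize(t[115:235,205:365],(560,420),interpolation=cv2.INTER_CUBIC)
b=cv2.resize(s[160:310,155:355],(560,420),interpolation=cv2.INTER_CUBIC)
cv2.imwrite('pics/c3.png',cv2.resize(np.hstack([b,im]),(800,300)))
cv2.imwrite('pics/t3.png',a)
H,S,V=cv2.split(cv2.cvtColor(np.ascontiguousarray(t),cv2.COLOR_BGR2HSV))
m=((H>10)&(H<28)&(S>50)&(S<160)&(V>60));m[:125]=0;m[225:]=0;m[:,:205]=0;m[:,365:]=0
m=cv2.morphologyEx(m.astype(np.uint8),cv2.MORPH_OPEN,np.ones((3,3)))
c=big(m)[0]
for z in(92,99):
  R=cv2.minAreaRect(ray("top",c[:,0],z)[:,:2].astype(np.float32));print(z,R,rk(R[0]))
E
```

```text
t 5.45 rack [-94.1   0.1] z 181.2 rot [179.5   0.2 -13.2] F [ 1.06  0.25 -1.19] -0.044107456140800964
92 ((573.353271484375, 146.6073760986328), (157.6556854248047, 153.01344299316406), 77.32083892822266) [81.5  0.3]
99 ((571.406494140625, 145.96397399902344), (156.70794677734375, 152.09364318847656), 77.32083892822266) [80.4  2.1]
```

View pics/c3.png

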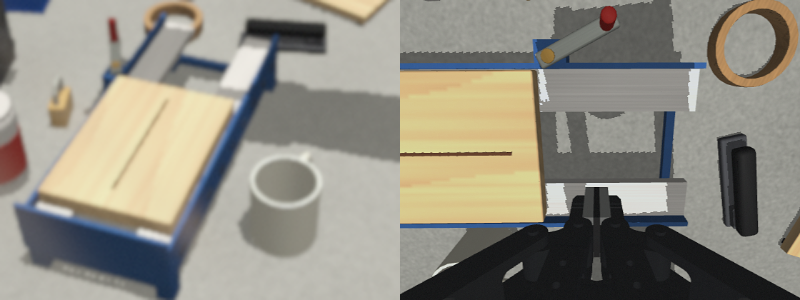

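```bash
python3 - <<'E'
from h import *
from scipy.spatial.transform import Rotation as Ro
s=r.sense();c=eyes.get_calibration('wrist');T=c['T_tool_cam']
R=Ro.from_euler('xyz',s['tcp_rot'],degrees=True).as_matrix();o=s['tool_pos']+R@T[:3,3]
def W(p,z):
  d=R@T[:3,:3]@np.linalg.inv(c['mtx'])@np.array([*p,1.]);return o+d*(z-o[2])/d[2]
im=cv2.imread('pics/w3.png');H,S,V=cv2.split(cv2.cvtColor(im,cv2.COLOR_BGR2HSV))
m=((H>10)&(H<30)&(S>50)&(V>100));m[:,240:]=0
m=cv2.morphologyEx(m.astype(np.uint8),cv2.MORPH_OPEN,np.ones((3,3)))
for x in(60,120,170):
  ys=np.where(m[:,x])[0];a,b=ys.min(),ys.max()
  for z in(92,99): print(x,a,b,z,rk(W((x,a),z)),rk(W((x,b),z)))
for y in(120,180,250,290):
  xm=np.where(m[y])[0].max();print(y,xm,rk(W((xm,y),92)),rk(W((xm,y),99)))
# front corners predicted if home, for top and side views
for n in('top','side'):
  for z in(92,99):
    print(n,z,[proj(n,np.r_[O+u*x+v*y,z])[0].round(1).tolist() for x,y in((160,-75),(160,75),(-40,-75),(-40,75))])
b=cv2.imread('pics/side3.png')[170:290,160:320];t=cv2.imread('pics/top3.png')[130:210,210:330]
cv2.imwrite('pics/c4.png',np.hstack([cv2.resize(b,(480,360),interpolation=2),cv2.resize(t,(320*3//2-160,360-147),interpolation=2) if 0 else cv2.resize(t,(320,213),interpolation=2)[:213].copy() if 0 else np.vstack([cv2.resize(t,(320,213),interpolation=2),np.zeros((147,320,3),np.uint8)])]))
E
```

```text
60 99 312 92 [ 38.6 -80. ] [64.3 69.2]
60 99 312 99 [ 34.7 -79.9] [59.7 64.9]
120 98 311 92 [  1.7 -80.6] [20.3 68.6]
120 98 311 99 [ -1.1 -80.4] [16.9 64.3]
170 98 311 92 [-29.  -80.6] [-16.4  68.8]
170 98 311 99 [-30.9 -80.4] [-18.6  64.5]
120 186 [-37.9 -67.4] [-39.6 -67.7]
180 191 [-38.5 -29.1] [-40.1 -30.5]
250 196 [-38.6  20.5] [-40.2  17.6]
290 199 [-38.8  51.7] [-40.3  47.9]
top 92 [[238.9, 138.3], [226.2, 185.2], [303.1, 152.7], [291.6, 200.4]]
top 99 [[238.6, 137.5], [225.8, 184.7], [303.2, 152.0], [291.6, 200.0]]
side 92 [[173.7, 254.1], [240.8, 271.4], [215.1, 196.9], [273.1, 209.3]]
side 99 [[173.1, 251.8], [240.6, 269.1], [214.8, 194.7], [273.0, 207.1]]
```

View pics/c4.png

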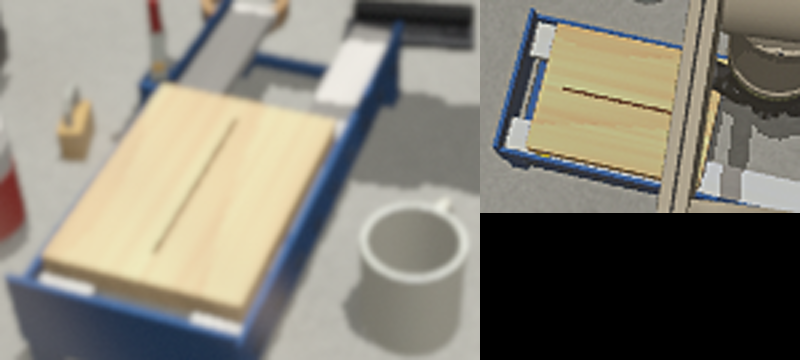

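The board has dropped: its width measures 149.2 mm if taken at z 92 and 144.8 mm at z 99 (true 150), and its rear edge is at x ≈ -38.5, straight. Next is the latch. I'll come down outside the pin.

{"api": "play_rows", "payload": {"deltas": [[[0.037, 0, 0], [0, 0, 0], 1], [[0.037, 0, 0], [0, 0, 0], 1], [[0.037, 0, 0], [0, 0, 0], 1], [[0.036, 0, 0], [0, 0, 0], 1], [[0, 0, 0], [0, 0, 0], 1], [[0, 0, 0.025], [0, 0, 0], 1], [[0, 0, 0.025], [0, 0, 0], 1], [[0, 0, 0.025], [0, 0, 0], 1]]}}

```text
time: 6.6
tool_pos: [678.8, -60.8, 106.2]
tcp_rot: [179.7, 0.1, -13.2]
ft_force: [-0.2, 0.7, -0.5]
finger_gap: 0.2
```

```bash
python3 -c "
from h import *
st()"
```

```text
t 6.6 rack [ -96.7 -149.4] z 106.2 rot [ 1.797e+02  1.000e-01 -1.320e+01] F [-0.23  0.69 -0.45] 0.20110112549524028
```

{"api": "play_rows", "payload": {"deltas": [[[-0.018, 0, 0.003], [0, 0, 0], 1], [[-0.012, 0.004, 0], [0, 0, 0], 1], [[-0.012, 0.005, 0], [0, 0, 0], 1], [[-0.014, 0.002, 0], [0, 0, 0], 1], [[-0.014, 0.001, 0], [0, 0, 0], 1]]}}

```text
time: 7.22
tool_pos: [598.8, -55.3, 99.3]
tcp_rot: [179.8, 0.6, -13.2]
ft_force: [0.7, 1.0, 0.6]
finger_gap: -0.0
```

```bash
python3 -c "
from h import *
st()
cv2.imwrite('pics/w5.png',eyes.snapshot('wrist')[:,:,::-1])"
```

```text
t 7.225 rack [-109.4  -70.3] z 99.3 rot [179.8   0.6 -13.2] F [0.66 1.03 0.64] -0.0038141730521577015
```

View pics/w5.png

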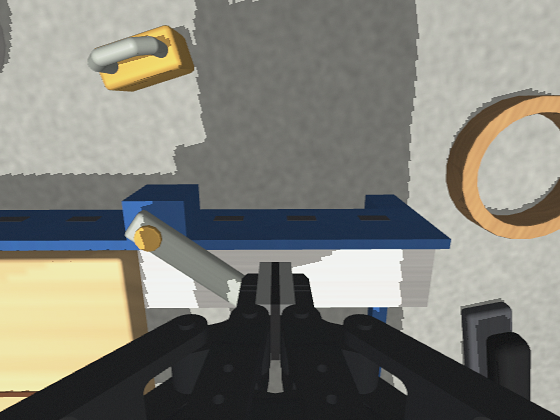

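The latch bar now runs from the pivot (147,238) inward to the pin behind the fingers, at about 0.6 rad. The padlock is untouched. I'll continue round the arc.

{"api": "play_rows", "payload": {"deltas": [[[-0.009, -0.004, -0.002], [0, -0.01, 0], 1], [[-0.009, -0.007, 0], [0, 0, 0], 1], [[-0.007, -0.009, 0], [0, 0, 0], 1], [[-0.005, -0.009, 0], [0, 0, 0], 1], [[-0.003, -0.007, 0], [0, 0, 0], 1]]}}

```text
time: 7.9
tool_pos: [571.8, -11.0, 102.1]
tcp_rot: [179.6, 1.2, -13.2]
ft_force: [7.1, -28.3, -4.6]
finger_gap: 0.3
```

{"api": "play_rows", "payload": {"deltas": [[[0, -0.004, 0], [0, 0, 0], 1]]}}

```text
time: 8.02
tool_pos: [572.2, -11.0, 102.0]
tcp_rot: [179.2, 1.1, -13.2]
ft_force: [-7.0, -29.1, 2.7]
finger_gap: -0.1
```

```bash
python3 -c "
from h import *
st()"
```

```text
t 8.025 rack [-72.3 -34.3] z 102.0 rot [179.2   1.1 -13.2] F [ -6.96 -29.11   2.69] -0.08680096350076769
```

The latch is at its stop: 29 N, with the finger at (-72,-34), which matches 1.57 rad. I'll back off, rise and check.

{"api": "play_rows", "payload": {"deltas": [[[0, 0.012, 0], [0, 0, 0], 1], [[0, 0.018, 0], [0, 0, 0], 1], [[0, 0.01, -0.03], [0, 0, 0], 1], [[0, 0, -0.04], [0, 0, 0], 1], [[0, 0.02, -0.03], [0, 0, 0], 1], [[0, 0, 0], [0, 0, 0], 1]]}}

```text
time: 8.78
tool_pos: [558.9, -71.2, 204.1]
tcp_rot: [179.2, 1.3, -13.2]
ft_force: [0.2, 1.1, 0.5]
finger_gap: -0.0
```

```bash
python3 - <<'E'
from h import *
st()
w=eyes.snapshot('wrist')[:,:,::-1];s=eyes.snapshot('side')[:,:,::-1]
cv2.imwrite('pics/w6.png',w);cv2.imwrite('pics/side6.png',s)
cv2.imwrite('pics/c6.png',cv2.resize(np.hstack([w,s]),(800,300)))
E
```

```text
t 8.775 rack [-134.   -34.9] z 204.1 rot [179.2   1.3 -13.2] F [0.22 1.08 0.5 ] -0.017569247440855786
```

View pics/c6.png

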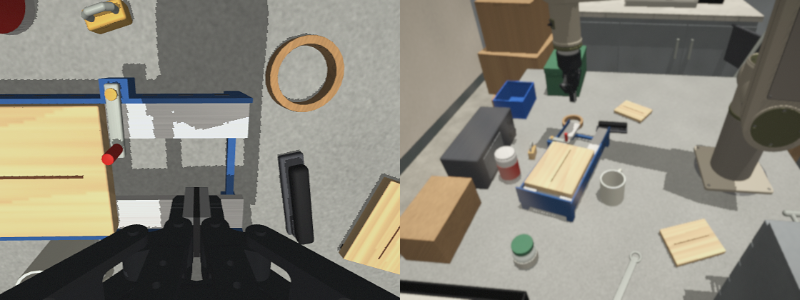

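The bar lies square behind the board: the pivot is at (112,92) in the wrist half and the pin base is straight below it. The bystanders are where they were, and the arm is clear.

```bash
python3 -c "
from h import *
print(r.hand_in());st()"
```

```text
the job is handed in; nothing more can be done
None
the job is handed in; nothing more can be done
```

I pushed the board about 68 mm along the rails until it dropped into its notches, then swung the latch by its pin to the stop. I handed the job in at about 8.8 s; it reports no verdict.

- **Board:** the push force rose from 2.6 N to about 30 N as it dropped and stopped. Its measured width of 149.2 mm at a top height of 92 mm fits the dropped position (144.8 mm at 99 mm would not; the true width is 150 mm). The trailing edge measured x ≈ -38.5 mm against the nominal -40 mm, within the camera's 2 mm error. I did not measure these again after the latch move, but the last pictures still show the board flat and in place.
- **Latch:** the finger stopped at 29 N at the place matching 1.57 rad, and the last wrist picture shows the bar square behind the board.
- **Bystanders and arm:** the bystanders look where they were in the last pictures; I judged this by eye rather than measuring it. The arm ended clear of everything.

No check failed.

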